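Hold the chopstick lid of the caddy open

ROBOT

A 7-joint arm with a two-finger parallel gripper is mounted at the origin on the work surface. World frame = base frame: x ahead of the robot, y to its left, z up, the work surface at z = 0. Lengths are in m, angles in rad, forces in N, time in s.
With the tool pointing down it reaches from about 0.425 to 0.925 m from the base axis. Payload 6.8 kg.
Tool frame: the origin (TCP) lies at the very end of the fingers, on their centre line; the grasp point (between the pads) lies bot.tcp_to_grasp behind it (bot.tcp_to_grasp is the distance from the TCP to the grasp point, in m); z points along the fingers, y is the line along which they close (so a half turn about z gives the same grasp; the last joint's range is limited). The gripper opens to 85 mm and grips with 20 to 120 N. Pads are 22 mm wide; open, the fingers measure 114 mm over their backs; the gripper's body (76 mm by 85 mm) begins 54 mm behind the grasp point. The pads swing forward as they close: fully open they stand 13 mm farther back than shut.
Start: joints at [1.005, 0.477, 0.022, 1.555, -0.011, 1.109, -0.083], TCP at [0.298, -0.606, 0.231] pointing down, gripper open.
Joint ranges: [-2.96, 2.96], [-0.34, 2.1], [-1.41, 1.46], [0.24, 2.44], [-1.37, 4.51], [0.17, 1.92], [-2.96, 2.96]. Speed limits (rad/s): [2.39, 2.39, 3.14, 3.14, 3.14, 3.14, 3.14].

INTERFACE

Orientations are given as a unit quaternion [w, x, y, z].
In Python, from station import bot gives the robot as it stands.
- The arm moves only by the tool servo_tool, never from a script. Its argument "motion" is a list that holds one entry, the list of rows, each a list of 7 numbers: the shift along the tool's x, y, z in m, then the turn, a rotation vector about the tool's x, y, z in units of 5 degrees (1.0 is 5 degrees), then the opening, from 0 (shut) to 1 (fully open). A call has 1 to 20 rows; each row is the pose to reach, as a shift and turn from the pose commanded when the call began, along the tool's axes at that moment; what a row does not reach only later rows make up. A row lasts 1/12 s, in which the tool goes at most 41.7 mm and 7.16 degrees, less where a joint would pass 70% of its speed; a pose out of reach is approached as far as the arm can. A call with a gripper value outside its range is refused whole. The fingers move at their own pace and stop on an object; "grip_force" is the grip in N (left out, the last holds). Time passes only in rows, so rows that repeat a pose let the fingers close. It gives the time, the measured TCP pose, the force, the opening and the grip force at its end, in the units of the state.
- bot.get_obs(): the state, without advancing time (a new reading comes with each control period).
- bot.read_camera(name): name is "side" or "top" or "wrist"; returns a dict with "img" (420x560x3 uint8, red, green, blue), "K" (3x3 intrinsics, pixels), "pose" (4x4, takes a point from camera to world coordinates). Camera axes: x right, y down, z forward; pixel columns grow to the right and rows downward; lengths in m; the calibration is good to about 2 mm. The wrist camera is an equidistant fisheye: a pixel r from the principal point sees the ray r / f radians off the axis. A picture is of the moment at which its call begins. There is no depth.
- bot.hand_in(): hands the job in; it is judged then, once.
The state is a dict: "t": time; "q": joint angles; "joint_vel": joint speeds; "joint_torque": joint torques, N m; "eef_pos": TCP position; "tool_rot": TCP orientation; "contact_force": force on the tool from outside, world axes, zero at the start; "torque": the same for the moment, N m; "gripper_width": opening from 0.0 (shut) to 1.0 (fully open); "grasp_force": force on a finger pad.
Only numpy, scipy, OpenCV 4.12 (cv2) and the standard library are available. Lean on these libraries where they do the work, as an engineer would, in place of code of your own. Each camera call takes 0.05 s, during which the arm holds its last target. There are 200 camera calls.

TASK

The red caddy has two compartments, each under its own open-frame lid that drops shut when let go: find which one holds the chopsticks, lift that lid by its black bar and hold it open at 50 degrees from closed so that someone can take the chopsticks out. Leave the other lid shut, and leave the steamer stack, the plate and the steaming rack where they are. Finish still holding the lid steady at that angle; do not let go.

Things in the scene. Friction and masses are not known exactly. Their poses are not given: they have to be found in the camera images.
- caddy: red plastic chopstick caddy, fixed to the worktop, 250 (x) x 196 (y) x 74 mm; origin at the centre of its underside; front -x, y left, z up. Two compartments side by side, left (+y) and right (-y), centred 48 mm either side of the middle, inner floor 5 mm up; the rear 76 mm is under a fixed red roof, in front of that each has a hinged lid
- lid_left (a joint): angle of the left (+y) lid, rad: 0 closed, grows as its front edge rises about a level hinge at its far edge (along the caddy's y). Red frame with two open windows and a thin cross rib, 92 mm wide, reaching 172 mm forward from the hinge, 0.11 to 0.22 kg; nearly frictionless, stop at 1.4, so it always falls shut when released
- lid_right (a joint): angle of the right (-y) lid, rad: 0 closed, grows as its front edge rises about a level hinge at its far edge (along the caddy's y). Red frame with two open windows and a thin cross rib, 92 mm wide, reaching 172 mm forward from the hinge, 0.11 to 0.22 kg; nearly frictionless, stop at 1.4, so it always falls shut when released
- left_bar (a point): centre of the left lid's black round handle bar: 10 mm diameter, 82 mm long, parallel to the hinge, middle 65 mm free between two arms. Moves with the lid; closed, it is 197 mm nearer the front than the hinge axis and 30 mm above it, 25 mm in front of and 25 mm above the lid's front edge; fingers closing along the caddy's x fit round it from above, and it can turn between them
- right_bar (a point): centre of the right lid's black round handle bar: 10 mm diameter, 82 mm long, parallel to the hinge, middle 65 mm free between two arms. Moves with the lid; closed, it is 197 mm nearer the front than the hinge axis and 30 mm above it, 25 mm in front of and 25 mm above the lid's front edge; fingers closing along the caddy's x fit round it from above, and it can turn between them
- left_hinge (a point): point on the left lid's hinge axis, mid-width, 72 mm above the worktop; fixed to the caddy
- right_hinge (a point): point on the right lid's hinge axis, mid-width, 72 mm above the worktop; fixed to the caddy
- chopsticks: four light wooden chopsticks with dark ends, banded with paper into one flat bundle 225 x 37 x 8 mm; lies along the caddy in the left or the right compartment; origin at the centre of its underside
- spoon: blue ceramic soup spoon, 157 mm long, lying in the other compartment; origin on its underside near mid-length
- steamer: stack of two bamboo steamer tiers under a woven lid, loose, 174 mm diameter, 165 mm high; origin at the centre of its underside; beside the caddy
- plate: white ceramic dim sum plate, loose, 170 mm diameter, 22 mm high; origin at the centre of its underside; beside the caddy
- rack: stainless steel steaming rack, loose, a 150 mm wire ring 45 mm up on three splayed legs; origin at the centre between its feet; beside the caddy
Things that resemble listed ones, but are neither listed nor needed, are in the scene too. Of the things that look like the spoon, take the one that is farthest from the robot's base at the start.

How it is judged:
On the way:
1. the fingers lift the lid over the chopsticks by more than 15 degrees (((y of chopsticks in the frame of caddy above 0 m and value of joint lid_left above 0.26 rad) or (y of chopsticks in the frame of caddy below 0 m and value of joint lid_right above 0.26 rad)) and contact force between the fingers and caddy above 0.3 N), for 0.1 s.
At the end, for the whole second after the job is handed in: Fingers hold (over 0.3 N) the lid over the chopsticks still at 50 degrees from closed, give or take 7 (0.753 to 0.993 rad); the other lid is shut (under 0.06 rad), chopsticks and spoon are in the caddy, and steamer, plate and rack are within 30 mm of their start (((y of chopsticks in the frame of caddy above 0 m and value of joint lid_left between 0.7527 and 0.9927 rad and velocity of joint lid_left between -0.1 and 0.1 rad/s and value of joint lid_right below 0.06 rad) or (y of chopsticks in the frame of caddy below 0 m and value of joint lid_right between 0.7527 and 0.9927 rad and velocity of joint lid_right between -0.1 and 0.1 rad/s and value of joint lid_left below 0.06 rad)) and contact force between the fingers and caddy above 0.3 N and z of each of chopsticks, spoon in the frame of caddy below 0.03 m and distance of each of steamer, plate, rack from where it was at the start of the episode below 0.03 m); the arm keeps its last pose, push and grip.
It fails at once if the lid of the other compartment is lifted (more than 0.12 rad) ((y of chopsticks in the frame of caddy above 0 m and value of joint lid_right above 0.12 rad) or (y of chopsticks in the frame of caddy below 0 m and value of joint lid_left above 0.12 rad)).
It fails at once if the steamer stack is moved more than 30 mm (distance of steamer from where it was at the start of the episode above 0.03 m).
It fails at once if the plate is moved more than 30 mm (distance of plate from where it was at the start of the episode above 0.03 m).
It fails at once if the steaming rack is moved more than 30 mm (distance of rack from where it was at the start of the episode above 0.03 m).
It also fails if it takes over 35 s, if anything falls off the work surface, if the arm or the gripper's body presses on something with over 40 N, if the wrist force passes 120 N, or if a joint passes its speed limit or range.

## Working session

There is one attempt and no reset: what is moved stays moved. The work goes in short steps, Python scripts to look and compute and a tool call to move; the robot and the scene stay as the last step left them, time stands still between calls to the robot, and variables do not carry over. Pictures are saved under pics/ and viewed, at most 10 in all, crops included, and the job is handed in when it is done.

Besides the shell and the picture viewer there is one more tool, called after "Request:" as name(argument=value, ...), one argument or row to a line, values as JSON. servo_tool: Moves the arm, as the interface text tells. Its arguments: {"type":"object","properties":{"motion":{"type":"array"},"grip_force":{"type":"number"}},"required":["motion"]}

```bash
mkdir -p pics; python3 - <<'E'
from station import bot
import cv2,json,numpy as np
o=bot.get_obs();print(o,bot.tcp_to_grasp)
for n in("top","side"):
    c=bot.read_camera(n);cv2.imwrite(f"pics/{n}0.png",c["img"][:,:,::-1]);print(n,c["K"].tolist(),np.round(c["pose"],4).tolist())
    np.savez(f"{n}0.npz",**c)
E
```

```text
{'t': 0.0, 'q': array([ 1.00489344,  0.47779847,  0.02237351,  1.5564423 , -0.01150658,
        1.10927966, -0.08308176]), 'joint_vel': array([ 0.00184479,  0.0012997 ,  0.00049751, -0.000832  ,  0.00015124,
        0.00157074,  0.00017058]), 'joint_torque': array([-4.19203425e-04, -5.96447539e+01,  1.60771843e+00, -2.81199914e+01,
        1.24758517e-02,  9.35713586e-03, -5.59122395e-05]), 'eef_pos': array([ 0.29804914, -0.60498628,  0.23033131]), 'tool_rot': array([-8.57102365e-04,  9.73915066e-01,  2.26911074e-01, -2.73157969e-04]), 'contact_force': array([ 0.37513411,  0.58816072, -0.20652707]), 'torque': array([ 0.02775861,  0.04174692, -0.01859076]), 'grasp_force': 0.0, 'gripper_width': 0.9994776384046113} 0.0187
top [[389.98693114580556, 0.0, 280.3542102614426], [0.0, 389.98693114580556, 205.5643914537178], [0.0, 0.0, 1.0]] [[0.0022, -0.9893, 0.1458, 0.3742], [-0.9999, 0.0003, 0.0172, 0.011], [-0.0171, -0.1459, -0.9892, 0.9099], [0.0, 0.0, 0.0, 1.0]]
side [[412.265030299948, 0.0, 277.7926969226172], [0.0, 412.265030299948, 210.97123525951537], [0.0, 0.0, 1.0]] [[-0.9632, -0.1902, 0.1898, 0.2913], [-0.2678, 0.6231, -0.7349, 0.6692], [0.0215, -0.7587, -0.6511, 0.677], [0.0, 0.0, 0.0, 1.0]]
```

View pics/top0.png

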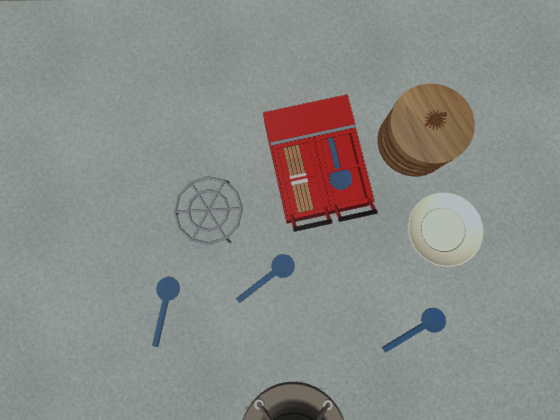

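View pics/side0.png

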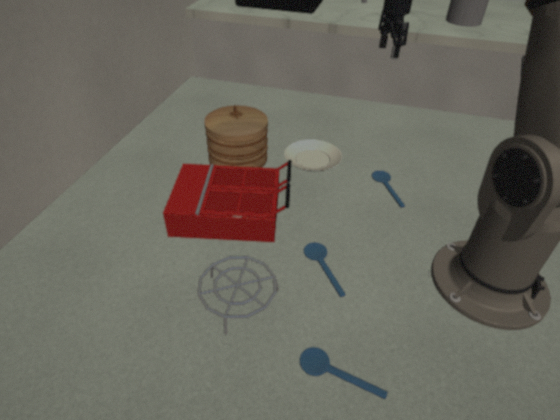

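The chopsticks are in the left (+y) compartment: in the top view their bundle is at (298,178) and the left bar at about (312,225). The spoon is in the right compartment at (340,180). Next I'll fit the caddy pose from both views.

```bash
cat > fit.py <<'E'
import numpy as np,cv2
from scipy.optimize import least_squares
def ray(c,u,v,z):
    d=c["pose"][:3,:3]@np.linalg.solve(c["K"],[u,v,1]);o=c["pose"][:3,3];return o+d*(z-o[2])/d[2]
T=np.load("top0.npz");S=np.load("side0.npz")
for n,c,(x0,x1,y0,y1) in(("top",T,(285,385,195,240)),("side",S,(270,300,150,220))):
    m=(c["img"].max(2)<45).astype(np.uint8);m[:y0]=0;m[y1:]=0;m[:,:x0]=0;m[:,x1:]=0
    k,l,s,ce=cv2.connectedComponentsWithStats(m)
    for i in range(1,k):
        if s[i,4]>8:
            p=np.argwhere(l==i)[:,::-1].astype(np.float32);r=cv2.minAreaRect(p)
            print(n,s[i].tolist(),np.round(r[0],1),np.round(r[1],1),r[2],ray(c,*r[0],.102).round(4))
h=cv2.cvtColor(T["img"],cv2.COLOR_RGB2HSV);m=(((h[...,0]<8)|(h[...,0]>172))&(h[...,1]>150)).astype(np.uint8)
cs,_=cv2.findContours(m,0,2);cc=max(cs,key=cv2.contourArea)
for p in cv2.approxPolyDP(cc,4,True)[:,0]:print("red",p,ray(T,*p,.074).round(3))
im=T["img"][80:245,250:390,::-1];cv2.imwrite("pics/crop.png",cv2.resize(im,None,fx=3.6,fy=3.6,interpolation=2))
E
python3 fit.py
```

```text
top [339, 209, 38, 12, 144] [357.5 215. ] [ 3.9 38.3] 77.125 [ 0.4735 -0.1355  0.102 ]
top [294, 219, 38, 12, 136] [312.4 224.9] [ 3.7 38.1] 77.27564239501953 [ 0.4528 -0.0415  0.102 ]
side [288, 161, 2, 20, 36] [288.5 170.5] [19.  1.] 90.0 [ 0.4744 -0.1324  0.102 ]
side [286, 184, 4, 23, 52] [287.3 195. ] [ 2.4 22.1] 3.1798300743103027 [ 0.4532 -0.0391  0.102 ]
red [354 128] [ 0.672 -0.138  0.074]
red [270 145] [0.633 0.049 0.074]
red [286 219] [0.468 0.013 0.074]
red [293 226] [ 0.453 -0.002  0.074]
red [296 219] [ 0.468 -0.008  0.074]
red [321 214] [ 0.479 -0.062  0.074]
red [328 219] [ 0.468 -0.077  0.074]
red [330 212] [ 0.483 -0.082  0.074]
red [340 216] [ 0.475 -0.103  0.074]
red [340 210] [ 0.488 -0.103  0.074]
red [367 204] [ 0.501 -0.162  0.074]
red [374 209] [ 0.49  -0.176  0.074]
```

View pics/crop.png

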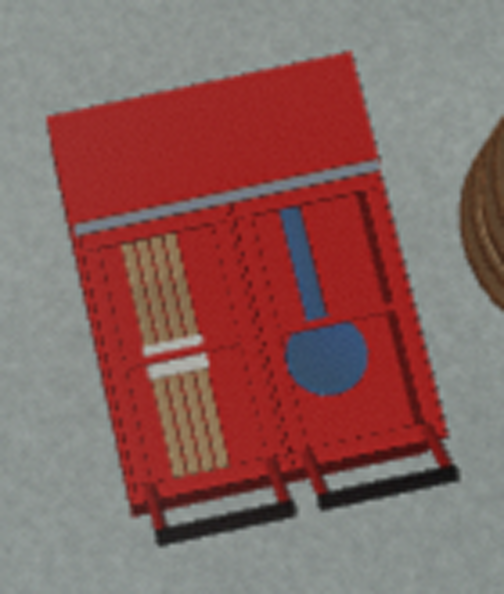

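Request:
servo_tool(
  motion=[
    [[0.022,-0.024,0.003,0,0,-0.85,0.4],[0.043,-0.049,0.007,0,0,-1.7,0.4],[0.065,-0.073,0.01,0,0,-2.55,0.4],[0.086,-0.097,0.013,0,0,-3.4,0.4],[0.108,-0.122,0.017,0,0,-4.25,0.4],[0.13,-0.146,0.02,0,0,-5.1,0.4],[0.151,-0.17,0.023,0,0,-5.95,0.4],[0.173,-0.195,0.027,0,0,-6.8,0.4],[0.194,-0.219,0.03,0,0,-7.65,0.4],[0.216,-0.243,0.033,0,0,-8.5,0.4],[0.238,-0.268,0.037,0,0,-9.35,0.4],[0.259,-0.292,0.04,0,0,-10.2,0.4],[0.281,-0.317,0.043,0,0,-11.05,0.4],[0.302,-0.341,0.047,0,0,-11.9,0.4],[0.324,-0.365,0.05,0,0,-12.7,0.4],[0.346,-0.39,0.053,0,0,-13.55,0.4],[0.367,-0.414,0.057,0,0,-14.4,0.4],[0.389,-0.438,0.06,0,0,-15.24,0.4],[0.389,-0.438,0.06,0,0,-15.24,0.4],[0.389,-0.438,0.06,0,0,-15.24,0.4]],
  ],
  grip_force=30,
)

```text
t: 1.77
eef_pos: [0.4538, -0.0388, 0.1711]
tool_rot: [-0.0, 0.625, 0.781, 0.0]
contact_force: [-0.2, -0.6, 0.4]
gripper_width: 0.404
grasp_force: 0.0
```

```bash
python3 - <<'E'
from station import bot
import cv2,numpy as np
a=bot.read_camera("wrist")["img"];c=bot.read_camera("side");b=c["img"]
cv2.imwrite("pics/w1.png",np.hstack([cv2.resize(a,(400,300)),cv2.resize(b[90:270,170:410],(400,300))])[:,:,::-1])
print(bot.get_obs()["q"].round(3),bot.get_obs()["eef_pos"])
E
```

```text
[ 0.412  0.234 -0.516  2.095  0.153  0.849  0.021] [ 0.45326636 -0.04144577  0.17104712]
```

View pics/w1.png

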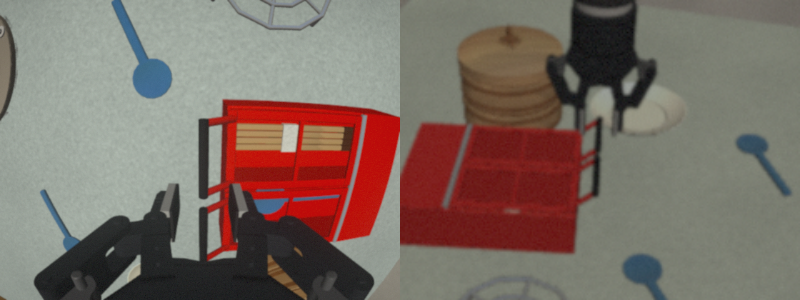

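The wrist view shows the left bar at about (204,120–197) in the half-scale picture, with the finger centre column also at 204. I'll check that against the fisheye projection.

```bash
python3 - <<'E'
from station import bot
import numpy as np,cv2
c=bot.read_camera("wrist");yw=np.radians(12.6);P=np.linalg.inv(c["pose"]);print(c["pose"][:3,3],bot.get_obs()["eef_pos"])
for n,b in(("L",(.453,-.0403)),("R",(.474,-.134))):
  for s in(-.041,.041):
    p=P@[b[0]-np.sin(yw)*s,b[1]+np.cos(yw)*s,.102,1];p=p[:3]
    r=np.hypot(p[0],p[1]);th=np.arctan2(r,p[2]);K=c["K"]
    print(n,s,K[0,2]+K[0,0]*th*p[0]/r,K[1,2]+K[1,1]*th*p[1]/r)
m=(c["img"].max(2)<45).astype(np.uint8);m[:150]=0;m[282:]=0;m[:,:260]=0;m[:,310:]=0
k,l,s,ce=cv2.connectedComponentsWithStats(m);print([(s[i].tolist(),ce[i].round(1).tolist()) for i in range(1,k) if s[i,4]>100])
E
```

```text
[0.43715611 0.03695462 0.31364383] [ 0.45326042 -0.04188407  0.17109101]
L -0.041 284.4726192415744 275.19035538770436
L 0.041 283.76390665145686 165.184946931434
R -0.041 285.19277728646415 366.25297565188566
R 0.041 284.65374582643597 291.04260384507023
[]
```

Prediction (284, 165–275) matches the image to about 2 px. Descend, then close.

Request:
servo_tool(
  motion=[
    [[0,0,0.015,0,0,0,0.4],[0,0,0.03,0,0,0,0.4],[0,0,0.045,0,0,0,0.4],[0,0,0.06,0,0,0,0.4],[0,0,0.07,0,0,0,0.4],[0,0,0.08,0,0,0,0.4],[0,0,0.084,0,0,0,0.4],[0,0,0.084,0,0,0,0.4],[0,0,0.084,0,0,0,0.2],[0,0,0.084,0,0,0,0.1],[0,0,0.084,0,0,0,0],[0,0,0.084,0,0,0,0],[0,0,0.084,0,0,0,0],[0,0,0.084,0,0,0,0],[0,0,0.084,0,0,0,0]],
  ],
  grip_force=30,
)

```text
t: 3.17
eef_pos: [0.4538, -0.0408, 0.0878]
tool_rot: [0.0, 0.626, 0.779, -0.0]
contact_force: [-2.2, -0.2, 7.1]
gripper_width: 0.101
grasp_force: 29.6
```

Request:
servo_tool(
  motion=[
    [[0,0.0015,-0.0086,0,0,0,0],[0,0.0033,-0.0171,0,0,0,0],[0,0.0056,-0.0255,0,0,0,0],[0,0.0082,-0.0338,0,0,0,0],[0,0.0111,-0.0419,0,0,0,0],[0,0.0145,-0.05,0,0,0,0],[0,0.0181,-0.0579,0,0,0,0],[0,0.0221,-0.0656,0,0,0,0],[0,0.0221,-0.0656,0,0,0,0],[0,0.0221,-0.0656,0,0,0,0]],
  ],
)

```text
t: 4.0
eef_pos: [0.4745, -0.0362, 0.1534]
tool_rot: [-0.001, 0.626, 0.779, -0.001]
contact_force: [-4.9, -1.9, 1.3]
gripper_width: 0.098
grasp_force: 29.5
```

```bash
python3 - <<'E'
from station import bot
import cv2,numpy as np
a=bot.read_camera("wrist")["img"];c=bot.read_camera("side");b=c["img"]
cv2.imwrite("pics/w2.png",np.hstack([cv2.resize(a,(400,300)),cv2.resize(b[90:270,170:410],(400,300))])[:,:,::-1])
o=bot.get_obs();print(o["q"].round(3),o["eef_pos"],o["gripper_width"],o["contact_force"])
E
```

```text
[ 0.381  0.295 -0.507  2.067  0.194  0.826 -0.023] [ 0.47439125 -0.03623257  0.1531065 ] 0.10138947078646789 [-5.94554868 -2.03651763  1.26793923]
```

View pics/w2.png

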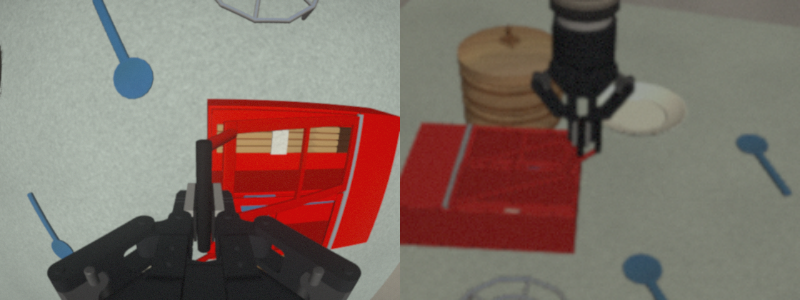

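The left lid is up with its bar in the fingers (at (204,140–250)), and the right lid is flat. Continuing along the arc to 50°.

Request:
servo_tool(
  motion=[
    [[0,0.0044,-0.0075,0,0,0,0],[0,0.009,-0.0149,0,0,0,0],[0,0.014,-0.022,0,0,0,0],[0,0.0193,-0.0289,0,0,0,0],[0,0.0249,-0.0356,0,0,0,0],[0,0.0307,-0.042,0,0,0,0],[0,0.0369,-0.0481,0,0,0,0],[0,0.0433,-0.054,0,0,0,0],[0,0.0499,-0.0596,0,0,0,0],[0,0.0568,-0.0649,0,0,0,0],[0,0.0639,-0.0699,0,0,0,0],[0,0.0712,-0.0746,0,0,0,0],[0,0.0712,-0.0746,0,0,0,0],[0,0.0712,-0.0746,0,0,0,0],[0,0.0712,-0.0746,0,0,0,0],[0,0.0712,-0.0746,0,0,0,0]],
  ],
)

```text
t: 5.43
eef_pos: [0.5454, -0.0206, 0.23]
tool_rot: [0.001, 0.626, 0.779, 0.0]
contact_force: [-8.5, -2.5, 11.6]
gripper_width: 0.103
grasp_force: 30.8
```

```bash
python3 - <<'E'
from station import bot
import cv2,numpy as np
a=bot.read_camera("wrist")["img"];c=bot.read_camera("side");b=c["img"]
cv2.imwrite("pics/w3.png",np.hstack([cv2.resize(a,(400,300)),cv2.resize(b[60:240,170:410],(400,300))])[:,:,::-1])
o=bot.get_obs();print(o)
p=o["eef_pos"]+[0,0,.0145];h=np.array([.6454,.002]);u=np.array([np.cos(.22),np.sin(.22)])
d=(h-p[:2])@u;z=p[2]-.072;print(d,z,np.hypot(d,z),np.degrees(np.arctan2(z,d))-8.66)
E
```

```text
{'t': 5.5333, 'q': array([ 0.34497291,  0.31056754, -0.51249248,  1.8407618 ,  0.17628765,
        1.03387983, -0.02080449]), 'joint_vel': array([-1.54583315e-03, -1.73351076e-03,  3.73294179e-05, -1.03781443e-04,
       -2.22719594e-04, -9.41676881e-04,  3.97117018e-04]), 'joint_torque': array([-1.53421149e+00, -3.93076837e+01, -4.46526736e+00, -2.65380889e+01,
       -1.51870879e-01, -2.66063109e+00, -1.02059777e-03]), 'eef_pos': array([ 0.54543962, -0.02058701,  0.22995032]), 'tool_rot': array([6.81962520e-04, 6.26481066e-01, 7.79436333e-01, 1.05243462e-04]), 'contact_force': array([-8.01692839, -2.03619489, 11.73101087]), 'torque': array([-5.82775601e-01,  1.73646044e+00, -8.46920228e-04]), 'grasp_force': 30.827777981758118, 'gripper_width': 0.09872236758297917}
0.10248023763299635 0.1724503209464605 0.20060237361470237 50.61869996806172
```

View pics/w3.png

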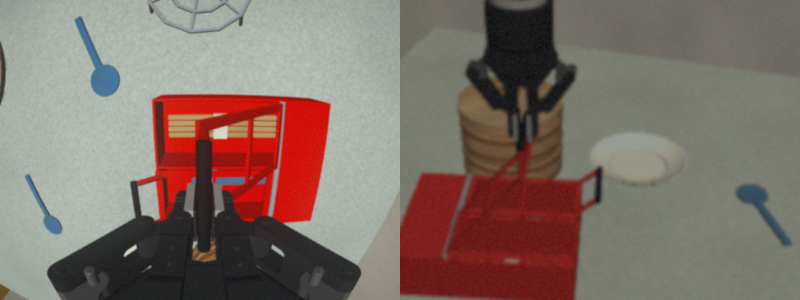

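The left bar is held at (204,140–250) in the wrist view, with the left lid raised. The right lid is shut, and the steamer, plate and rack look undisturbed. The arc geometry gives 50.6°, and the arm is still, so I'm handing in.

```bash
python3 -c "
from station import bot
print(bot.hand_in())"
```

```text
the job is handed in; nothing more can be done
None
```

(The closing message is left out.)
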